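Third prop for the kiln shelf

ROBOT

A 6-joint arm with a two-finger parallel gripper is mounted at the origin on the work surface. World frame = base frame: x ahead of the robot, y to its left, z up, the work surface at z = 0. Lengths are in m, angles in degrees, forces in N, time in s.
With the tool pointing down it reaches from about 0.325 to 0.775 m from the base axis. Payload 5.5 kg.
Tool frame: the origin (TCP) lies at the centre of the arm's flange, where the gripper is bolted on; the fingertips stand 182 mm ahead of it and the grasp point (between the pads) lies 163 mm ahead of it; z points along the fingers, y is the direction in which the jaws open and shut (so a half turn about z gives the same grasp; the last joint's range is limited). The gripper opens to 88 mm and grips with 3 to 60 N. Pads are 20 mm wide; open, the fingers measure 115 mm over their backs; the gripper's body (75 mm by 178 mm) begins 61 mm behind the grasp point.
Start: joints at [69.402, 5.22, 70.514, -0, 104.267, -3.249], TCP at [0.179, 0.573, 0.405] pointing down, gripper open.
Joint ranges: [-164.24, 164.24], [-49.07, 125.15], [9.68, 141.18], [-86.29, 266.29], [3.28, 154.24], [-151.56, 151.56]. Speed limits (degrees/s): [147.25, 147.25, 172.46, 180, 180, 180].

INTERFACE

Orientations are given as [roll, pitch, yaw] about the fixed x, y, z axes, in that order (R = Rz(yaw) Ry(pitch) Rx(roll)).
In Python, from station import r gives the robot as it stands. The module is installed in compiled form; this text tells all that it offers. Calls block until the motion is done:
- r.reach(position, orientation): joint-space move of the TCP to a pose.
- r.servo_line(position, rotation=None, speed=0.15): straight line of the TCP; rotation=None keeps the orientation; speed is the mean speed in m/s.
- r.move_joints(angles): joint-space move.
- r.let_go() and r.grab(squeeze=None): open the fingers fully, or close them until they stop; squeeze is the grip in N (None keeps the last).
- r.wait(seconds).
- r.inverse_kinematics(position, orientation): joint angles nearest the present ones, or None.
- r.sense(): the state.
- r.snapshot(name): name is "scene" or "top" or "wrist"; returns a dict with "frame" (420x560x3 uint8, red, green, blue), "fx", "fy", "cx", "cy" (pixels), "dist_coeffs" ([k1, k2, p1, p2, k3] as OpenCV has them; the pictures are not rectified), "R" (3x3) and "t" (3): a world point X has camera coordinates R X + t. Camera axes: x right, y down, z forward; pixel columns grow to the right and rows downward; lengths in m; the calibration is good to about 2 mm. A picture is of the moment at which its call begins. There is no depth.
A pose or a line that the arm cannot do raises r.IKError and nothing moves.
- r.hand_in(): hands the job in, once; it reports no verdict.
The state is a dict: "clock": time; "joints": joint angles; "joint_vel": joint speeds; "joint_torque": joint torques, N m; "tcp_pos": TCP position; "orientation": TCP orientation; "contact_force": force on the tool from outside, world axes, zero at the start; "torque": the same for the moment, N m; "opening": finger opening in m.
Only numpy, scipy, OpenCV 4.12 (cv2) and the standard library are available. Lean on these libraries where they do the work, as an engineer would, in place of code of your own. Each camera call takes 0.05 s, during which the arm holds its last target. There are 200 camera calls.

TASK

Two kiln props already stand on the round kiln shelf: turn the carousel until the compartment holding the matching plain round prop (same height, same thickness) faces squarely to the front, clear of the drying rack, then lift that prop out. Set it down gently and upright on the middle of the free pale mark on the kiln shelf, so that the next shelf can rest on three equal props. Leave the other two props standing where they are, the other props upright in their compartments, and everything else in its place.

Things in the scene. Friction and masses are not known exactly. Their poses are not given: they have to be found in the camera images.
- stand: fixed stand: a six-compartment carousel with a light wooden drying rack over all but its front. Origin on the table under the carousel's axis; z up; its -x axis is the front (open side, roughly facing the robot). Carousel deck: plywood, radius 172 mm, top 32 mm above the table
- rack_edge (a point): middle of the rack's front edge, at its underside, 80 mm in front of the carousel's axis. The rack (open slats, 440 mm wide along y, 280 mm deep to the rear) has its underside 165 and top 180 mm above the table, legs 20 mm square inside its four corners. To grasp at the front compartment a gripper must lean away from the rack, 25 to 45 deg from vertical, fingers pointing down and to the rear
- front (a point): on the deck level (32 mm above the table), 97 mm straight in front of the axis, fixed: where the middle of the front compartment comes
- peg (a point): top of one of six upright wooden turning pegs on the carousel: diameter 12 mm, 160 mm from the axis, 60 deg apart, from the deck (32 mm) to 87 mm above the table; each stands outside a divider, 30 deg to either side of the compartments' middles. Push or straddle pegs at the front to turn the carousel
- turntable (a joint): how far the carousel has been turned since the start (rad, anticlockwise from above positive, limits +-12; stays where left, friction 0.12 N m). Its six compartments are 60 deg apart, middles 97 mm from the axis, reaching from 56 to 128 mm from it; walls 5 mm thick, tops 54 mm (hub 62 mm) above the table. The one nearest the front starts empty
- prop_center (a point): the wanted kiln prop: plain round buff fireclay rod, diameter 40 mm, 70 mm tall, about 0.08 to 0.17 kg, standing loose in one of the compartments; point at its centre, half-way up; z along the rod
- prop: the same wanted prop, origin at the centre of its foot
- kiln_shelf: fixed round kiln shelf, radius 115 mm, 18 mm thick, lying on the table; origin at the centre of its underside. Three pale round marks of radius 28 mm on its top, 72 mm from its centre and 120 deg apart
- free_mark (a point): middle of the one free mark, on the kiln shelf's upper face (18 mm above the table)
- set_prop_a_center (a point): one of the two props already standing on the other marks of the kiln shelf, loose, the same as the wanted one (diameter 40, 70 mm tall); point at its centre
- set_prop_b_center (a point): one of the two props already standing on the other marks of the kiln shelf, loose, the same as the wanted one (diameter 40, 70 mm tall); point at its centre
- short_prop_center (a point): a different prop of the same clay in another compartment, to stay in the carousel: round rod, diameter 40, 45 mm tall; point at its centre half-way up
- tall_prop_center (a point): a different prop of the same clay in another compartment, to stay in the carousel: round rod, diameter 40, 95 mm tall; point at its centre half-way up
- spool_prop_center (a point): a different prop of the same clay in another compartment, to stay in the carousel: spool shape, waisted, end diameter 44, 70 mm tall; point at its centre half-way up
- cone_prop_center (a point): a different prop of the same clay in another compartment, to stay in the carousel: cone, foot diameter 48, top diameter 20, 65 mm tall; point at its centre half-way up
- bowl: bystander: white flat-bottomed bowl, radius 52, 45 mm tall, on top of the rack near its middle (top 225 mm above the table); origin at its underside's centre
- glaze_bottle: bystander: grey bottle, radius 32, 170 mm tall, beyond the kiln shelf; origin at its underside's centre
- glaze_tub: bystander: low white tub, radius 36, 60 mm tall, between carousel and kiln shelf, nearer the robot; origin at its underside's centre
- mug: bystander: terracotta mug, radius 38, 85 mm tall, right of the carousel; origin at its underside's centre
- stamp: bystander: small wooden hand stamp, radius 17, 48 mm tall, in front of the carousel on the right; origin at its underside's centre
- rib: bystander: flat wooden rib 100 x 50 x 6 mm lying in front of the carousel; origin at its underside's centre
Things that resemble listed ones, but are neither listed nor needed, are in the scene too. What is shaped like the part that bears cone_prop_center but yellow is not meant.

How it is judged (in metres and radians):
On the way, in this order (a step that is already met when the one before it is completed fails the run):
1. the wanted prop, still standing in its compartment, has been brought to the front of the carousel (within about 32 mm of the stand's middle line) (x of prop_center in the frame of stand below -0.07 m and y of prop_center in the frame of stand between -0.032 and 0.032 m and angle between prop_center's own z axis and vertical below 0.2 rad and height (world z) of prop_center below 0.077 m), for 0.2 s.
2. it is lifted out of the compartment at the front (height (world z) of prop_center above 0.095 m and angle between prop_center's own z axis and vertical below 0.5 rad), for 0.1 s.
At the end, for the whole second after the job is handed in: The wanted prop stands upright (0.1 rad) and still on the kiln shelf within 15 mm of the free mark's middle; the two set props are upright within 15 mm of where they were; the four other props stand (0.3 rad) in the carousel within 130 mm of its axis (horizontal distance between prop_center and free_mark below 0.015 m and angle between each of prop_center, set_prop_a_center, set_prop_b_center's own z axis and vertical below 0.1 rad and height (world z) of prop_center between 0.047 and 0.059 m and linear speed of prop below 0.02 m/s and distance of each of set_prop_a_center, set_prop_b_center from where it was at the start of the episode below 0.015 m and horizontal distance between each of short_prop_center, tall_prop_center, spool_prop_center, cone_prop_center and stand below 0.13 m and angle between each of short_prop_center, tall_prop_center, spool_prop_center, cone_prop_center's own z axis and vertical below 0.3 rad); the robot touches nothing.
It fails at once if the prop is dropped or thrown onto the kiln shelf instead of being set down (horizontal distance between prop_center and free_mark below 0.08 m and linear speed of prop above 0.5 m/s and contact force between the fingers and prop below 0.2 N).
It fails at once if a bystander (bowl, bottle, tub, mug, stamp or rib) is shifted by more than 40 mm or, for the bowl, bottle, tub and mug, tipped (distance of any of bowl, glaze_bottle, glaze_tub, mug, stamp, rib from where it was at the start of the episode above 0.04 m or angle between any of bowl, glaze_bottle, glaze_tub, mug's own z axis and vertical above 0.5 rad).
It fails at once if another prop is taken out of the carousel (height (world z) of short_prop_center above 0.089 m or height (world z) of tall_prop_center above 0.115 m or height (world z) of spool_prop_center above 0.102 m or height (world z) of cone_prop_center above 0.1 m).
It also fails if it takes over 70 s, if anything falls off the work surface, if the arm or the gripper's body presses on something with over 40 N, if the wrist force passes 120 N, or if a joint passes its speed limit or range.

## Working session

There is one attempt and no reset: what is moved stays moved. The work goes in short steps, each a Python script; the robot and the scene stay as the last script left them, time stands still between calls to the robot, and variables do not carry over. Pictures are saved under pics/ and viewed, about 8 in all and at most 12, crops included, and the job is handed in when it is done.

```bash
mkdir -p pics; cat > h.py <<'E'
import numpy as np, cv2
from station import r
def cam(name, save=None):
    s=r.snapshot(name)
    s['K']=np.array([[s['fx'],0,s['cx']],[0,s['fy'],s['cy']],[0,0,1.]])
    s['D']=np.array(s['dist_coeffs'],float); s['R']=np.array(s['R']); s['t']=np.array(s['t'])
    if save: cv2.imwrite('pics/'+save,cv2.cvtColor(s['frame'],cv2.COLOR_RGB2BGR))
    return s
def ray(s,px,z):
    u=cv2.undistortPoints(np.array(px,float).reshape(-1,1,2),s['K'],s['D']).reshape(-1,2)
    d=np.c_[u,np.ones(len(u))]@s['R']; c=-s['R'].T@s['t']
    return c+d*((z-c[2])/d[:,2])[:,None]
def proj(s,X):
    return cv2.projectPoints(np.array(X,float).reshape(-1,3),cv2.Rodrigues(s['R'])[0],s['t'],s['K'],s['D'])[0].reshape(-1,2)
E
python3 - <<'E'
from h import *
for n in ('scene','top'):
    s=cam(n,n+'0.png'); print(n,-s['R'].T@s['t'],s['R'][2],s['fx'])
a=[cv2.imread(f'pics/{n}0.png') for n in('scene','top')]
print(r.sense())
E
```

```text
scene [ 1.4255917  -0.70933527  0.928223  ] [-0.62903376  0.52403323 -0.57420005] 500.1567673041003
top [ 0.45870593 -0.01365756  1.06773984] [ 0.15122639 -0.01348379 -0.98840719] 382.74707168958645
{'clock': 0.1, 'joints': array([ 6.94001552e+01,  5.26014652e+00,  7.05732441e+01, -9.92529309e-04,
        1.04266574e+02, -3.24973072e+00]), 'joint_vel': array([-0.16037875, -0.11332304, -0.04666291, -0.00724324,  0.18405414,
       -0.01346135]), 'joint_torque': array([ 3.28997361e-03, -4.47860885e+01, -4.07570207e+01,  7.01395073e-02,
        2.84593098e-02, -1.29599066e-04]), 'tcp_pos': array([0.1789626 , 0.57275328, 0.40362265]), 'orientation': array([-1.79900141e+02, -4.70602691e-03,  1.62649638e+02]), 'contact_force': array([-0.13647244,  0.68091428, -1.15414051]), 'torque': array([0.08047565, 0.00906602, 0.03157796]), 'opening': 0.08775810372008394}
```

View pics/scene0.png

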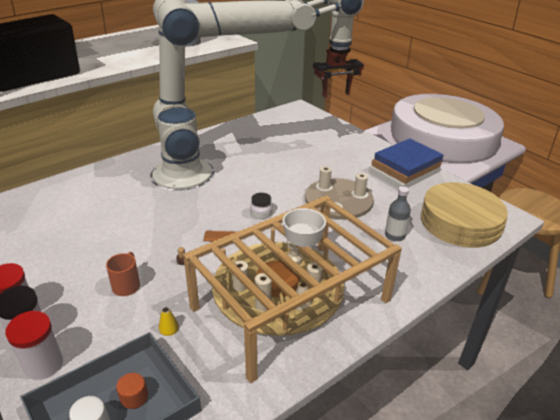

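View pics/top0.png

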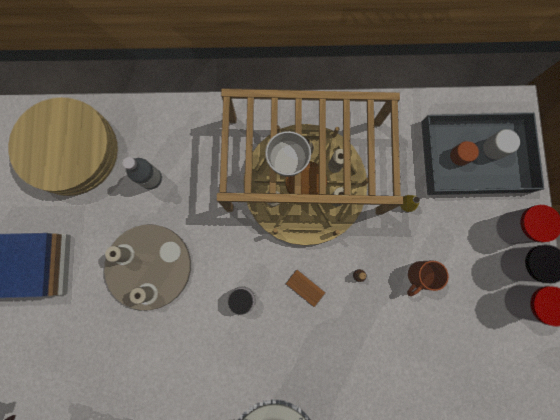

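```bash
python3 - <<'E'
import cv2,numpy as np
t=cv2.imread('pics/top0.png')[80:260,210:410]; s=cv2.imread('pics/scene0.png')[195:345,180:405]
def g(i,w,h): 
    i=cv2.resize(i,(w,h),interpolation=cv2.INTER_CUBIC); return np.clip(i*1.3,0,255).astype('uint8')
cv2.imwrite('pics/t4.png',g(t,660,594)); cv2.imwrite('pics/s4.png',g(s,800,533))
E
```

```text
(no output)
```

View pics/t4.png

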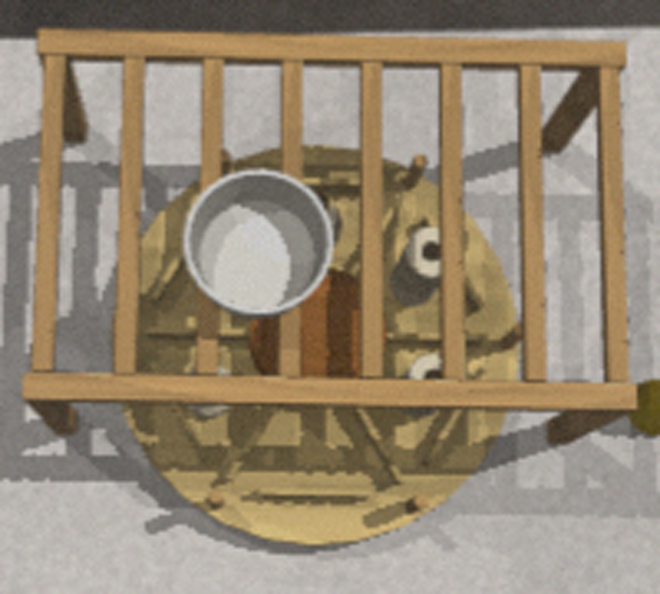

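View pics/s4.png

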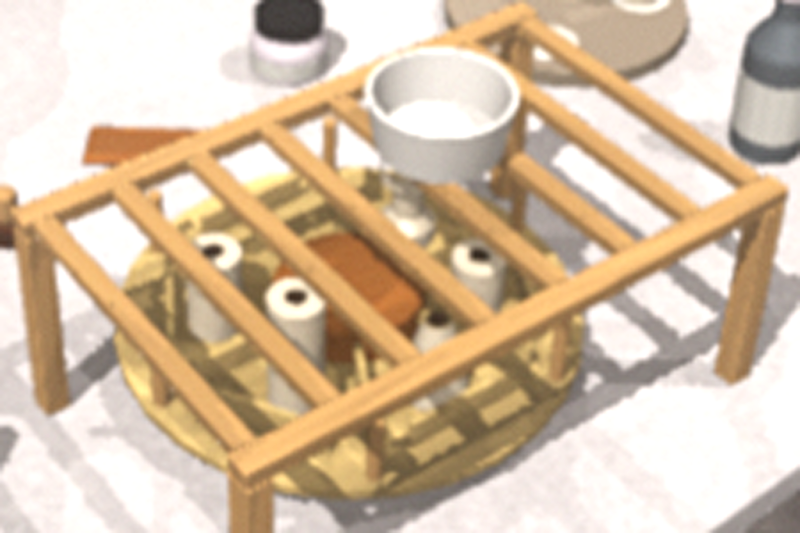

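```bash
cat > est.py <<'E'
from h import *
T=cam('top'); S=cam('scene')
def ct(p): return (np.array(p,float)+.5)/3.3+[210,80]-.5
def cs(p): return (np.array(p,float)+.5)/(800/225)+[180,195]-.5
rear=ray(T,ct([[40,30],[627,43]]),.18); front=ray(T,ct([[23,398],[637,408]]),.165)
pg=ray(T,ct([[217,495],[418,500]]),.087)
print('rear',rear,np.linalg.norm(rear[0]-rear[1]));print('front',front,np.linalg.norm(front[0]-front[1]));print('peg',pg,np.linalg.norm(pg[0]-pg[1]))
m=(rear+front).mean(0)/2
yv=((rear[0]-rear[1])+(front[0]-front[1]))[:2]; yv/=np.linalg.norm(yv); xv=np.array([yv[1],-yv[0]])
ax=(rear.mean(0)[:2]-.2*xv+front.mean(0)[:2]+.08*xv)/2
print('axis',ax,'yaw',np.degrees(np.arctan2(xv[1],xv[0])))
for p in pg: 
    d=p[:2]-ax; print('peg rel',np.linalg.norm(d),np.degrees(np.arctan2(d@yv,d@xv)))
for n,p in dict(A=(213,254),B=(296,297),C=(440,318),D=(480,257),E=(408,190)).items():
    for h in (.077,.097,.102,.127):
        q=ray(S,cs(p),h)[0][:2]-ax; print(n,h,'r %.3f ang %.0f'%(np.linalg.norm(q),np.degrees(np.arctan2(q@yv,q@xv))),end=' | ')
    print()
for n,p in dict(A=(432,372),B=(430,250)).items():
    for h in (.077,.097,.102,.127):
        q=ray(T,ct(p),h)[0][:2]-ax; print('T',n,h,'r %.3f ang %.0f'%(np.linalg.norm(q),np.degrees(np.arctan2(q@yv,q@xv))),end=' | ')
    print()
# shelf
print('shelf: mark',ray(T,[[170,252]],.018),'set tops',ray(T,[[113,254],[137,296]],.088),'shelf c',ray(T,[[147.5,267]],.018))
print('tub',ray(T,[[240,301]],.06),'bottle',ray(T,[[130,163]],.17),'stamp',ray(T,[[359,275]],.048),'rib',ray(T,[[305,288]],.006),'mug',ray(T,[[433,275]],.085))
E
python3 est.py
```

```text
rear [[ 0.8926562   0.10840121  0.18      ]
 [ 0.87386224 -0.32894561  0.18      ]] 0.43775045128423806
front [[ 0.6176049   0.12317974  0.165     ]
 [ 0.60044128 -0.32179426  0.165     ]] 0.4453048967652156
peg [[ 0.55138184 -0.01579428  0.087     ]
 [ 0.54392692 -0.17226872  0.087     ]] 0.15665192499302388
axis [ 0.68619092 -0.10234656] yaw -2.333706726529
peg rel 0.16020232553649297 149.6317848335805
peg rel 0.1585186198660322 -151.4923688527218
A 0.077 r 0.099 ang -134 | A 0.097 r 0.097 ang -120 | A 0.102 r 0.097 ang -117 | A 0.127 r 0.103 ang -101 | 
B 0.077 r 0.049 ang -86 | B 0.097 r 0.064 ang -71 | B 0.102 r 0.069 ang -68 | B 0.127 r 0.093 ang -59 | 
C 0.077 r 0.081 ang 15 | C 0.097 r 0.095 ang 4 | C 0.102 r 0.098 ang 2 | C 0.127 r 0.119 ang -7 | 
D 0.077 r 0.096 ang 62 | D 0.097 r 0.093 ang 48 | D 0.102 r 0.093 ang 45 | D 0.127 r 0.098 ang 28 | 
E 0.077 r 0.100 ang 117 | E 0.097 r 0.078 ang 110 | E 0.102 r 0.073 ang 108 | E 0.127 r 0.050 ang 88 | 
T A 0.077 r 0.096 ang -112 | T A 0.097 r 0.094 ang -115 | T A 0.102 r 0.094 ang -116 | T A 0.127 r 0.092 ang -119 | 
T B 0.077 r 0.110 ang -54 | T B 0.097 r 0.103 ang -55 | T B 0.102 r 0.102 ang -55 | T B 0.127 r 0.094 ang -58 | 
shelf: mark [[0.50363695 0.27155268 0.018     ]] set tops [[0.49909769 0.39562629 0.088     ]
 [0.39382586 0.33194593 0.088     ]] shelf c [[0.46487414 0.33110656 0.018     ]]
tub [[0.37270751 0.07893485 0.06      ]] bottle [[0.71207228 0.32993679 0.17      ]] stamp [[ 0.43064889 -0.23282683  0.048     ]] rib [[ 0.39817404 -0.09288572  0.006     ]] mug [[ 0.42740395 -0.41246568  0.085     ]]
```

```bash
cat >> h.py <<'E'
from scipy.spatial.transform import Rotation as Rot
AX=np.array([.6862,-.1023]); YAW=np.radians(-2.0)
def W(x,y,z):   # stand frame -> world
    c,s=np.cos(YAW),np.sin(YAW); return np.array([AX[0]+c*x-s*y,AX[1]+s*x+c*y,z])
def ori(lean,az,flip=1):  # fingers lean toward azimuth az (deg world)
    l,a=np.radians([lean,az]); z=np.array([np.sin(l)*np.cos(a),np.sin(l)*np.sin(a),-np.cos(l)])
    y=flip*np.array([-np.sin(a),np.cos(a),0]); return np.c_[np.cross(y,z),y,z]
def eul(M): return Rot.from_matrix(M).as_euler('xyz',degrees=True)
def tcp(g,M): return np.asarray(g)-.163*M[:,2]
E
python3 - <<'E'
from h import *
for f in (1,-1):
  for l in (30,35,45):
    M=ori(l,-2,f)
    for g in (W(-.139,-.085,.18),W(-.16,0,.076),W(-.097,0,.082)):
        q=r.inverse_kinematics(tcp(g,M),eul(M)); print(f,l,None if q is None else np.round(q))
M=ori(35,25,1); print(r.inverse_kinematics(tcp([.504,.272,.09],M),eul(M)))
M=ori(35,25,-1); print(r.inverse_kinematics(tcp([.504,.272,.09],M),eul(M)))
E
```

```text
1 30 [ -30.  -24.  107.   14.   70. -119.]
1 30 [ -19.  -29.  122.   10.   59. -110.]
1 30 [ -17.  -18.  113.    9.   56. -108.]
1 35 [ -31.  -27.  111.   18.   66. -122.]
1 35 [ -21.  -34.  126.   13.   55. -113.]
1 35 [ -18.  -22.  117.   12.   51. -110.]
1 45 [ -35.  -34.  120.   27.   58. -130.]
1 45 [ -23.  -42.  135.   21.   46. -120.]
1 45 [ -20.  -28.  126.   19.   40. -118.]
-1 30 [-30. -24. 107.  14.  70.  61.]
-1 30 [-19. -29. 122.  10.  59.  70.]
-1 30 [-17. -18. 113.   9.  56.  72.]
-1 35 [-31. -27. 111.  18.  66.  58.]
-1 35 [-21. -34. 126.  13.  55.  67.]
-1 35 [-18. -22. 117.  12.  51.  70.]
-1 45 [-35. -34. 120.  27.  58.  50.]
-1 45 [-23. -42. 135.  21.  46.  60.]
-1 45 [-20. -28. 126.  19.  40.  62.]
[ 2.49274666e+01 -2.71368785e+01  1.20363523e+02  5.29595871e-02
  5.17733889e+01 -9.00921859e+01]
[ 2.49274666e+01 -2.71368785e+01  1.20363523e+02  5.29595871e-02
  5.17733889e+01  8.99078141e+01]
```

```bash
python3 - <<'E'
from h import *
M=ori(45,-2,-1); r.reach(tcp(W(-.2,-.02,.25),M),eul(M))
s=cam('wrist','w1.png'); c=-s['R'].T@s['t']; st=r.sense(); print('cam',c,'dir',s['R'][2],st['tcp_pos'],st['clock'])
print('cam in tool',M.T@(c-st['tcp_pos']))
E
```

```text
Traceback (most recent call last):
station.IKError: the arm cannot take that pose within its joint ranges
```

```bash
python3 - <<'E'
from h import *
for l,x,y,z in ((40,-.17,-.03,.25),(40,-.15,-.03,.2),(40,-.2,-.03,.3),(35,-.15,-.03,.2),(30,-.15,-.03,.2)):
    M=ori(l,-2,-1)
    try: r.reach(tcp(W(x,y,z),M),eul(M)); print(l,x,z); break
    except r.IKError: pass
s=cam('wrist','w1.png'); c=-s['R'].T@s['t']; st=r.sense(); print('cam',c,'dir',s['R'][2],st['tcp_pos'],st['clock'])
print('cam in tool',M.T@(c-st['tcp_pos']))
E
```

```text
40 -0.17 0.25
cam [ 0.48394621 -0.12406639  0.41002857] dir [ 0.39618902 -0.01174221 -0.91809388] [ 0.41078714 -0.1222677   0.37492424] 2.9833
cam in tool [ 0.07862167 -0.00075563  0.02014597]
```

View pics/w1.png

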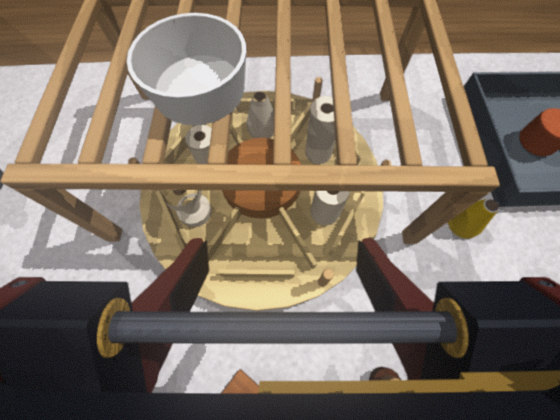

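```bash
python3 - <<'E'
from h import *
s=cam('wrist'); i=cv2.cvtColor(s['frame'],cv2.COLOR_RGB2BGR)
c=-s['R'].T@s['t']
print('right peg',ray(s,[[326,271]],.087),'expect',W(-.139,-.08,.087), 'left rack end/right end',ray(s,[[8,182],[497,187]],.165),'exp',W(-.08,.22,.165),W(-.08,-.22,.165))
# foot ring of deck front edge
print('deck front',ray(s,[[258,307]],.032),W(-.172,0,.032))
cv2.imwrite('pics/w1c.png',cv2.resize(i[80:310,130:400],None,fx=2.6,fy=2.6,interpolation=cv2.INTER_CUBIC))
E
```

```text
right peg [[ 0.54674754 -0.17262241  0.087     ]] expect [ 0.54449272 -0.17740024  0.087     ] left rack end/right end [[ 0.62290584  0.12839976  0.165     ]
 [ 0.60274945 -0.32530122  0.165     ]] exp [0.61392662 0.12035794 0.165     ] [ 0.59857084 -0.31937402  0.165     ]
deck front [[ 0.51716105 -0.09586903  0.032     ]] [ 0.51430478 -0.09629729  0.032     ]
```

View pics/w1c.png

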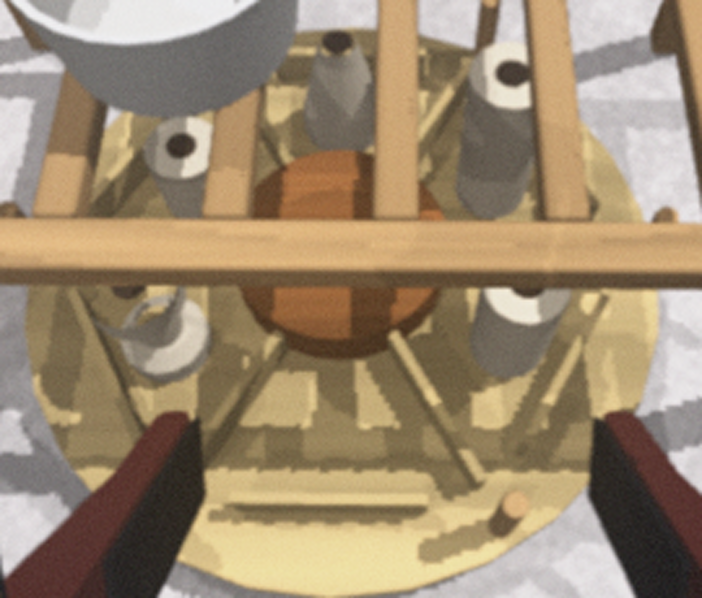

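```bash
cat >> h.py <<'E'
def P(a,z,rad=.16): a=np.radians(a); return W(rad*np.cos(a),rad*np.sin(a),z)
E
python3 - <<'E'
from h import *
M=ori(35,-2,-1)
r.reach(tcp(P(-151.5,.16),M),eul(M))
r.servo_line(tcp(P(-151.5,.08),M),speed=.1)
print(r.sense()['contact_force'])
r.grab(8); print('open',r.sense()['opening'])
for a in np.linspace(-151.5,-210,8)[1:]:
    r.servo_line(tcp(P(a,.08),M),speed=.06)
    st=r.sense(); print(np.round(a),np.round(st['contact_force'],1),round(st['opening'],4),st['clock'])
E
```

```text
[0.06061087 0.16127051 0.88886742]
open 0.011720723506514727
-160.0 [-1.4 -0.5  0.6] 0.0119 6.175
-168.0 [-0.3 -0.4  0.9] 0.0114 6.7167
-177.0 [-0.8  0.2  1.5] 0.0117 7.2583
-185.0 [-0.9  1.4 -0.1] 0.0118 7.8
-193.0 [2.1 0.6 1.2] 0.0115 8.3417
-202.0 [ 2.5 -0.9 -0.9] 0.0116 8.8833
-210.0 [ 2.5 -0.7  0.5] 0.0117 9.425
```

```bash
python3 - <<'E'
from h import *
M=ori(35,-2,-1)
r.let_go(); r.servo_line(tcp(P(-210,.16),M),speed=.15)
M=ori(40,-2,-1); r.reach(tcp(W(-.17,0,.22),M),eul(M))
s=cam('wrist','w2.png'); np.savez('w2.npz',K=s['K'],D=s['D'],R=s['R'],t=s['t'])
print(r.sense()['clock'])
for n,X in dict(top=W(-.097,0,.102),foot=W(-.097,0,.032),lp=P(150,.087),rp=P(-150,.087)).items(): print(n,proj(s,X))
E
```

```text
11.8917
top [[282.67741826 219.63268294]]
foot [[282.6959315  240.45379267]]
lp [[200.48072505 265.17307507]]
rp [[365.05946634 265.00728487]]
```

View pics/w2.png

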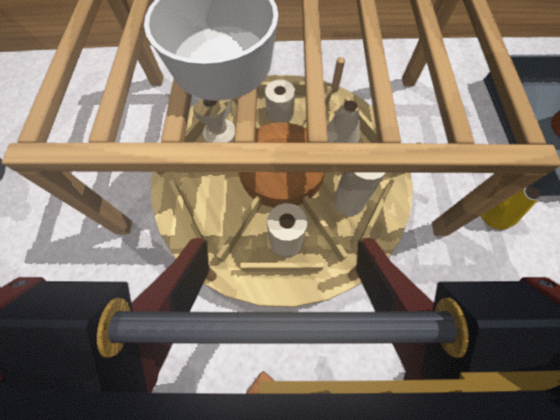

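```bash
python3 - <<'E'
from h import *
s=dict(np.load('w2.npz')); i=cv2.imread('pics/w2.png')
g=cv2.cvtColor(i,cv2.COLOR_BGR2HSV); 
sub=g[195:270,255:325]; m=((sub[...,1]<70)&(sub[...,2]>120)).astype('uint8')
n,l,st,ce=cv2.connectedComponentsWithStats(m); k=1+np.argmax(st[1:,4]); print('bright top',st[k],ce[k]+[255,195])
print((m[::4,::2]))
def loc(p,z):
    q=ray(s,[p],z)[0]; d=q[:2]-AX; c,n=np.cos(YAW),np.sin(YAW); return q,(c*d[0]+n*d[1],-n*d[0]+c*d[1])
print(loc((288,221),.102)); print('foot front',loc((287,256),.032))
E
```

```text
bright top [  12    8   41   52 1123] [287.68744435 224.54942119]
[[0 0 0 0 0 0 0 0 0 0 0 0 0 0 0 0 0 0 0 0 0 0 0 0 0 0 0 0 0 0 0 0 0 0 0]
 [0 0 0 0 0 0 0 0 0 0 0 0 0 0 0 0 0 0 0 0 0 0 0 0 0 0 0 0 0 0 0 0 0 0 0]
 [0 0 0 0 0 0 0 0 0 0 0 0 0 0 0 1 0 0 0 0 0 0 0 0 0 0 0 0 0 0 0 0 0 0 0]
 [0 0 0 0 0 0 0 0 0 0 1 1 1 1 1 1 1 1 1 1 1 1 1 0 0 0 0 0 0 0 0 0 0 0 0]
 [0 0 0 0 0 0 0 0 1 1 1 1 1 1 1 1 1 1 1 1 1 1 1 1 1 0 0 0 0 0 0 0 0 0 0]
 [0 0 0 0 0 0 0 1 1 1 1 1 1 0 0 0 0 0 0 1 1 1 1 1 1 1 0 0 0 0 0 0 0 0 0]
 [0 0 0 0 0 0 0 1 1 1 1 1 0 0 0 0 0 0 0 0 0 1 1 1 1 1 0 0 0 0 0 0 0 0 0]
 [0 0 0 0 0 0 1 1 1 1 1 1 1 0 0 0 0 0 0 0 1 1 1 1 1 1 1 0 0 0 0 0 0 0 0]
 [0 0 0 0 0 0 0 1 1 1 1 1 1 1 1 0 0 0 1 1 1 1 1 1 1 1 0 0 0 0 0 0 0 0 0]
 [0 0 0 0 0 0 0 1 1 1 1 1 1 1 1 1 1 1 1 1 1 1 1 1 1 1 0 0 0 0 0 0 0 0 0]
 [0 0 0 0 0 0 0 0 0 1 1 1 1 1 1 1 1 1 1 1 1 1 1 1 1 0 0 0 0 0 0 0 0 0 0]
 [0 0 0 0 0 0 0 0 0 0 0 0 1 1 1 1 1 1 1 1 1 0 1 1 0 0 0 0 0 0 0 0 0 0 0]
 [0 0 0 0 0 0 0 0 0 0 0 0 0 0 0 1 0 0 0 0 0 0 1 1 0 0 0 0 0 0 0 0 0 0 0]
 [0 0 0 0 0 0 0 0 0 0 1 0 0 0 1 1 0 0 0 0 0 1 1 0 0 0 0 0 0 0 0 0 0 0 0]
 [0 0 0 0 0 0 0 0 0 0 0 0 0 1 0 0 0 0 0 0 1 1 0 0 0 0 0 0 0 0 0 0 0 0 0]
 [0 0 0 0 0 0 0 0 0 0 0 0 0 0 0 0 0 0 0 1 0 0 0 0 0 0 0 0 0 0 0 0 0 0 0]
 [0 0 0 0 0 0 0 0 0 0 0 0 0 0 0 0 0 0 0 0 0 0 0 0 0 0 0 0 0 0 0 0 0 0 0]
 [0 0 0 0 0 0 0 0 0 0 0 0 0 0 0 0 0 0 0 0 0 0 0 0 0 0 0 0 0 0 0 0 0 0 0]
 [0 0 0 0 0 0 0 0 0 0 0 0 0 0 0 0 0 0 0 0 0 0 0 0 0 0 0 0 0 0 0 0 0 0 0]]
(array([ 0.587645  , -0.10405767,  0.102     ]), (np.float64(-0.09843362037750993), np.float64(-0.005196120790150637)))
foot front (array([ 0.57023442, -0.10325412,  0.032     ]), (np.float64(-0.11586163636240177), np.float64(-0.005000684036123629)))
```

```bash
python3 - <<'E'
from h import *
M=ori(38,-2,-1); g=np.array([.588,-.104,.083])
r.reach(tcp(g-.09*M[:,2],M),eul(M))
r.servo_line(tcp(g,M),speed=.1); print(r.sense()['contact_force'])
r.grab(20); st=r.sense(); print('open',st['opening'],st['contact_force'])
r.servo_line(tcp(g+[-.002,0,.035],M),speed=.08); st=r.sense(); print(st['opening'],st['contact_force'])
r.servo_line(tcp(g+[-.13,0.03,.10],M),speed=.15); st=r.sense(); print(st['opening'],st['contact_force'],st['clock'])
s=cam('wrist','w3.png'); cam('top','t3.png')
E
```

```text
[ 0.13733953 -0.07111793  0.37425093]
open 0.03950177292824122 [-0.40115088  0.35668714  0.52634796]
0.03963653405382062 [-0.18791184  0.20330427 -1.16175265]Traceback (most recent call last):
  File "<stdin>", line 7, in <module>
station.IKError: the arm cannot follow that straight line within its joint ranges
```

```bash
python3 - <<'E'
from h import *
M=ori(38,-2,-1); g=np.array([.588,-.104,.083])
for d in ([-.05,0,.045],[-.06,.01,.12]):
    r.servo_line(tcp(g+d,M),speed=.12); st=r.sense(); print(st['opening'],st['contact_force'],st['clock'])
M=ori(35,25,-1); r.reach(tcp([.504-.06,.272-.03,.22],M),eul(M)); print(r.sense()['opening'],r.sense()['clock'])
T=cam('top','t3.png');S=cam('scene');w=cam('wrist','w3.png')
print('predicted mark in wrist',proj(w,[.5036,.2716,.018]))
for n,s,p in(('top',T,(170,252)),('scene',S,None),('wrist',w,None)):
    p=proj(s,[.5036,.2716,.018])[0]; x,y=p.astype(int); h=cv2.cvtColor(s['frame'],cv2.COLOR_RGB2HSV)
    k=45 if n=='wrist' else 14
    a=h[y-k:y+k,x-k:x+k]; m=((a[...,1]<32)&(a[...,2]>150)).astype('uint8')
    _,l,stt,ce=cv2.connectedComponentsWithStats(m); j=1+np.argmax(stt[1:,4]); q=ce[j]+[x-k,y-k]
    print(n,p,stt[j],q,ray(s,[q],.018))
E
```

```text
0.03984402876760352 [-0.39017975 -0.53990101 -1.00667238] 15.2667
0.039875829118275447 [-0.19685362 -0.03144652 -1.28579826] 16.05
0.0401256073870873 17.3583
predicted mark in wrist [[280.69791743 235.02659036]]
top [169.98220525 252.01411289] [  5   4  20  20 321] [169.58255452 251.51401869] [[0.50497673 0.27270732 0.018     ]]
scene [332.87215307 206.74408944] [ 0 21  7  7 33] [320.15151515 216.6969697 ] [[0.51965205 0.20108214 0.018     ]]
wrist [280.69791743 235.02659036] [ 62   0  28  50 778] [315.64652956 209.39717224] [[0.55228903 0.24554294 0.018     ]]
```

View pics/w3.png

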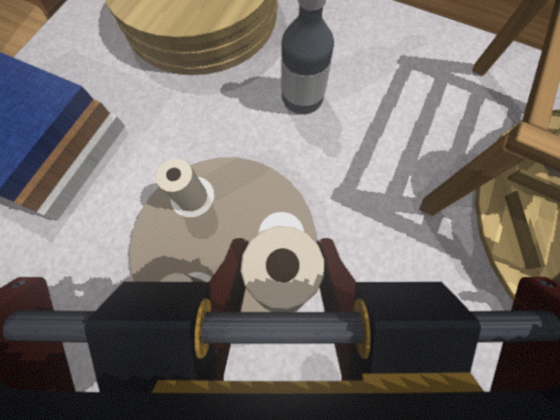

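```bash
python3 - <<'E'
from h import *
w=cam('wrist'); st=r.sense(); M=ori(35,25,-1); print('hole',ray(w,[[283,265]],.239),'grasp',st['tcp_pos']+.163*M[:,2])
t=np.array([.5045,.2725,.069])
r.servo_line(tcp(t+[0,0,.06],M),speed=.12)
r.servo_line(tcp(t+[0,0,.008],M),speed=.05)
r.wait(.3); f0=r.sense()['contact_force'][2]
cam('wrist','w4.png'); cam('scene','s4b.png')
for dz in np.arange(.006,-.005,-.001):
    r.servo_line(tcp(t+[0,0,dz],M),speed=.02); r.wait(.1); f=r.sense()['contact_force']; print(round(dz,3),np.round(f,1),r.sense()['tcp_pos'][2]-.163*.819)
    if f[2]-f0>2.5: break
print(r.sense()['clock'],r.sense()['opening'])
E
```

```text
hole [[0.44556873 0.24192934 0.239     ]] grasp [0.4444298  0.24132342 0.21980124]
0.006 [-0.4  0.  -1.1] 0.07491254220540294
0.005 [-0.3  0.2 -0.5] 0.0740028239914339
0.004 [ 0.3  0.  -1.2] 0.0730193762535074
0.003 [ 0.4  0.2 -1.7] 0.072010051771987
0.002 [-0.5 -0.2 -1.1] 0.07102482802387697
0.001 [-0.  -0.  -1.7] 0.07000592294611713
0.0 [-1.   0.6  2.1] 0.06966937386804023
22.6917 0.039634646442266865
```

```bash
python3 - <<'E'
from h import *
M=ori(35,25,-1); t=np.array([.5045,.2725,.0695])
r.let_go(); r.wait(.3)
r.servo_line(tcp(t-.10*M[:,2],M),speed=.1)
r.servo_line(tcp(t-.10*M[:,2]+[0,0,.08],M),speed=.15)
T=cam('top','t5.png');S=cam('scene','s5.png');w=cam('wrist','w5.png')
for n,s in(('top',T),('scene',S),('wrist',w)): print(n,'expected top/foot',proj(s,[[.5047,.2725,.088],[.5047,.2725,.018]]).round(1).tolist())
a=cv2.imread('pics/w5.png'); b=cv2.imread('pics/t5.png')[60:310,90:410]
b=cv2.resize(b,None,fx=1.6,fy=1.6); c=cv2.resize(cv2.imread('pics/s5.png')[150:340,170:410],None,fx=1.2,fy=1.2)
A=cv2.resize(a[:,:],(280*2-280,210)); o=np.zeros((600,800,3),'uint8')
o[:400,:512]=b; o[:228,512:800]=c; o[230:440,512:792]=A; cv2.imwrite('pics/chk.png',o)
print(r.sense()['clock'])
E
```

```text
top expected top/foot [[162.1, 250.6], [169.7, 251.6]]
scene expected top/foot [[335.1, 188.5], [333.3, 206.8]]
wrist expected top/foot [[283.2, 229.5], [283.1, 242.9]]
25.8583
```

View pics/chk.png

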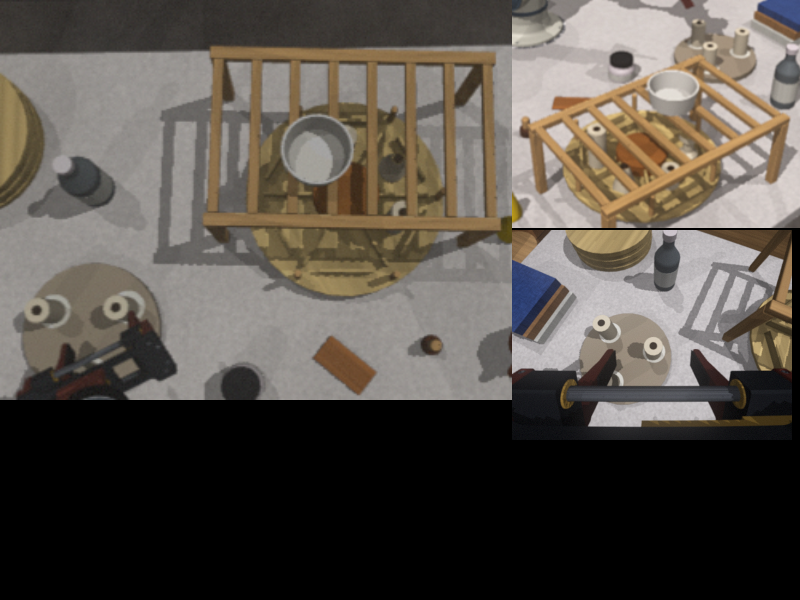

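```bash
python3 - <<'E'
from h import *
a=cv2.imread('pics/w5.png')[160:330,130:350]; b=cv2.imread('pics/t5.png')[215:320,95:215]
o=np.zeros((560,800,3),'uint8'); A=cv2.resize(a,None,fx=2,fy=2,interpolation=2);B=cv2.resize(b,None,fx=3,fy=3,interpolation=2)
o[:340,:440]=A; o[:315,440:800]=B; cv2.imwrite('pics/chk2.png',o)
w=cam('wrist'); T=cam('top')
h=cv2.cvtColor(w['frame'],cv2.COLOR_RGB2HSV)[200:270,250:320]; m=(h[...,2]<75).astype('uint8')
for s in cv2.connectedComponentsWithStats(m)[2:]: print(s.tolist())
print(r.sense()['contact_force'])
E
```

```text
[[0, 0, 70, 70, 4784], [26, 26, 13, 12, 116]]
[[34.55978260869565, 34.57608695652174], [32.03448275862069, 31.362068965517242]]
[ 0.03294393 -0.32806226  0.43682221]
```

View pics/chk2.png

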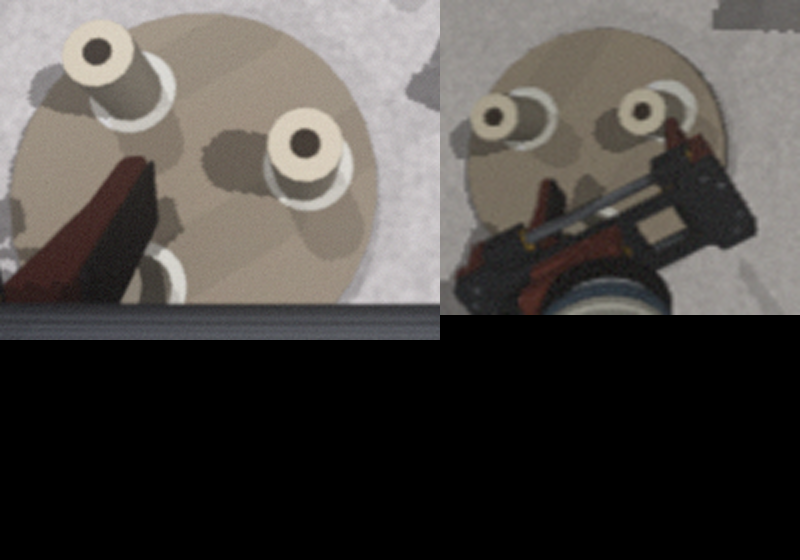

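```bash
python3 -c "
from h import *
w=cam('wrist'); print(ray(w,[[282,231.4]],.088)); r.hand_in(); print(r.sense()['clock'])"
```

```text
[[0.50284504 0.27298501 0.088     ]]
the job is handed in; nothing more can be done
the job is handed in; nothing more can be done
```

The matching plain prop is standing upright on the free mark of the kiln shelf, and the job is handed in at about 26 s on the robot's clock. I turned the carousel about 58° clockwise by gripping a front peg. I then lifted the prop out with the gripper leaning 38° away from the rack and lowered it until the wrist force showed contact.

- **Placement:** In the last wrist view the prop's centre is at (0.503, 0.273). The mark's middle is at (0.505, 0.273), so it is about 2 mm off against the 15 mm allowed. A coarser reading from the top view gave about 4 mm.
- **Set props:** One stands on its mark in the last views. The other is mostly hidden by the gripper in the wrist and top views. The scene view shows it upright.
- **Carousel and bystanders:** Nothing looked disturbed in the last views, though the rack and bowl hide parts of the carousel, and I did not measure every item again.
- **Robot:** The gripper was clear of everything, with contact force near zero.
- **Failed or disagreed:**
  - Two planned arm moves were refused as unreachable, so I took other routes.
  - The scene and wrist colour masks missed the mark, so its position comes from the top camera. By eye, the mark also lay where expected in the wrist view.

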